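# Take the cap of unknown thread off the oil can

## Robot

A 6-joint arm with a two-finger parallel gripper is mounted at the origin on the work surface. World frame = base frame: x ahead of the robot, y to its left, z up, the work surface at z = 0. Lengths are in m, angles in rad, forces in N, time in s.
With the tool pointing down it reaches from about 0.275 to 0.775 m from the base axis. Payload 14.6 kg.
Tool frame: the origin (TCP) lies between the finger pads; the fingertips stand 25 mm ahead of it and the grasp point (between the pads) lies 6 mm ahead of it (env.tip_extent is the distance from the TCP to the fingertips, in m); y points along the fingers, x is the direction in which the jaws open and shut, and the axes are right-handed (so a half turn about y gives the same grasp; the last joint's range is limited). The gripper opens to 85 mm and grips with 20 to 120 N. Pads are 22 mm wide; open, the fingers measure 114 mm over their backs; the gripper's body (76 mm by 85 mm) begins 54 mm behind the grasp point. The pads swing forward as they close: fully open they stand 13 mm farther back than shut.
Start: joints at [1.068, 0.263, -0.048, 1.259, 0, 1.415], TCP at [0.179, 0.494, 0.225] pointing down, gripper open.
Joint ranges: [-2.65, 2.65], [-0.89, 1.7], [-1.18, 1.37], [-2.13, 2.11], [-1.35, 1.29], [-3.14, 3.14]. Speed limits (rad/s): [1.89, 1.89, 2.57, 2.79, 3.14, 3.14].

## Interface

Orientations are given as a unit quaternion [x, y, z, w].
In Python, from cell import env gives the robot as it stands. The module is installed in compiled form; this text tells all that it offers.
- The arm moves only by the tool apply_moves, never from a script. Its argument "motion" is a list of rows, each an object of numbers: "dx", "dy", "dz": the shift along the tool's x, y, z in units of 60 mm (1.0 is 60 mm); "twist": the turn about the tool's y in units of 8 degrees (1.0 is 8 degrees). In form: [{"dx": .., "dy": .., "dz": .., "twist": ..}, ...]. A call has 1 to 5 rows; each row is the pose to reach, as a shift and turn from the pose commanded when the call began, along the tool's axes at that moment; what a row does not reach only later rows make up. A row lasts 1/8 s, in which the tool goes at most 62.5 mm and 10.7 degrees, less where a joint would pass 70% of its speed; a pose out of reach is approached as far as the arm can. A call with a gripper value outside its range is refused whole. "grip" is the finger opening in mm, from 0 to 85.4, set as the call begins (left out, the last holds). The fingers move at their own pace and stop on an object; the grip force is fixed at half the most. Time passes only in rows, so rows that repeat a pose let the fingers close. It gives the time, the measured TCP pose, the force and the opening at its end, in the units of the state.
- env.sense(): the state, without advancing time (a new reading comes with each control period).
- env.grab_frame(name): name is "scene" or "top"; returns (picture, depth): 420x560x3 uint8, blue, green, red; 420x560 float32, m along the optical axis (not along the pixel's ray), 0 where there is no reading.
- env.camera_info(name): a dict with "fx", "fy", "cx", "cy" (pixels), "world_from_camera" (4x4, takes a point from camera to world coordinates). Camera axes: x right, y down, z forward; pixel columns grow to the right and rows downward; lengths in m; the calibration is good to about 2 mm. A picture is of the moment at which its call begins. camera_info takes no time and is no camera call.
- env.close_job(): hands the job in, once; it reports no verdict.
The state is a dict: "clock": time; "qpos": joint angles; "dq": joint speeds; "joint_torque": joint torques, N m; "ee_pos": TCP position; "ee_rot": TCP orientation; "contact_force": force on the tool from outside, world axes, zero at the start; "torque": the same for the moment, N m; "finger_gap": finger opening in m.
Only numpy, scipy, OpenCV 4.12 (cv2) and the standard library are available. Lean on these libraries where they do the work, as an engineer would, in place of code of your own. Each camera call takes 0.05 s, during which the arm holds its last target. There are 200 camera calls.

## Task

Open the steel oil can with the sloping shoulders: nobody knows whether its cap has a right-hand or a left-hand quarter-turn thread, so try it one way and then the other, and lift it off only once it has come free, never tearing it up while it is locked. Carry the cap over the small wooden plate and finish there still holding it in the gripper, level and the right way up, about 10 cm above the middle of the plate. Leave the slim canister alone, and do not knock the other wares about.

Things in the scene. Friction and masses are not known exactly. Their poses are not given: they have to be found in the camera images.
- cap_mid (a point): The can's cap, loose: round, black, ribbed, 42.5 mm tall. Upper 24 mm: solid grip 56 mm in diameter; below: hollow skirt 53 mm in diameter, 18.5 mm deep. This point: on the axis, half-way up the grip, 12 mm below the flat top, 162 mm above the table at the start. z up along the axis, x along the grey rib on its top. A light grip (20 to 40 N) turns it and slips at a hard stop. 60 to 130 g.
- cap: The same cap; origin: centre of the skirt's lower edge. Quarter-turn thread, hand unseen and unknown. The wrong way it meets a hard stop within 0.4 rad of its start; the right way it turns easily, without rising, and lifts straight off anywhere from 1.05 to 1.9 rad from its start (best 1.35). While locked it lifts 3 mm at most. Raise it 25 mm before moving sideways.
- can: The steel oil can, fixed: round, 100 mm in diameter, sloping shoulders, two small wire loops at its sides (along y). Straight to 100 mm, narrowing to 54 mm diameter at 125 mm, top at 130 mm; on it the 20 mm neck with the cap. Origin: centre of its underside, on the table; the cap shares its axis. Axes parallel to the world's; the cap's x starts within 0.1 rad of the can's x.
- canister: The other steel vessel, fixed: a slim straight-sided canister without shoulders, 76 mm in diameter, 174 mm tall with its similar black cap, which does not come off. Not to be worked on. Origin: centre of its underside.
- plate_mid (a point): The small round wooden plate, fixed, 150 mm in diameter, rim 15 mm high. This point is the centre of its upper face, 8 mm above the table; z up.
- amber_cup: Bystander, loose: amber glass cup with a handle, 80 mm wide, 65 mm tall, nearest the robot. Origin: centre of its underside.
- white_mug: Bystander, loose: white mug with a handle, 76 mm wide, 85 mm tall, nearest the robot. Origin: centre of its underside.
- salt_mill: Bystander, loose: small steel mill, 38 mm wide, 84 mm tall, standing between the can, the canister and the plate. Origin: centre of its underside.
- egg_cup: Bystander, loose: wooden egg cup, 40 mm wide, 50 mm tall, standing between the can, the canister and the plate. Origin: centre of its underside.
- bowl: Bystander, loose: white bowl, 110 mm wide, 50 mm tall, far side. Origin: centre of its underside.
- gift_box: Bystander, loose: flat wooden box 90 x 130 x 35 mm, far side. Origin: centre of its underside.
- milk_jug: Bystander, loose: steel milk jug with a handle, 70 mm wide, 80 mm tall, far side. Origin: centre of its underside.
Mind the look-alikes: they are no part of the job. Of the things shaped like the cap, the black one is meant.

How it is judged:
On the way:
1. the cap has been turned free on the can's neck (at least 0.8 rad out of line), without being raised (horizontal distance between cap_mid and can below 0.01 m and z of cap_mid in the frame of can below 0.168 m and angle between the x axis of cap_mid and the x axis of can, either way round above 0.8 rad), for 0.05 s.
At the end, for the whole second after the job is handed in: The fingers hold the cap (over 1 N), nothing else touches it from below; the cap's grip centre is within 50 mm of the plate's centre sideways and 80 to 200 mm above the plate's face, the cap is within 0.3 rad of upright and at rest (under 0.03 m/s) (contact force between the fingers and cap above 1 N and horizontal distance between cap_mid and plate_mid below 0.05 m and z of cap_mid in the frame of plate_mid between 0.08 and 0.2 m and angle between cap_mid's own z axis and vertical below 0.3 rad and linear speed of cap below 0.03 m/s); the arm keeps its last pose, push and grip.
It fails at once if the fingers press on the slim canister (contact force between the fingers and canister above 5 N).
It fails at once if the cap is torn upwards off the can while its lugs are still under the rims (turned less than 0.5 rad) (horizontal distance between cap_mid and can below 0.012 m and z of cap_mid in the frame of can between 0.1685 and 0.1765 m and angle between the x axis of cap_mid and the x axis of can, either way round below 0.5 rad).
It fails at once if a bystander is shoved more than 30 mm or tipped over (distance of any of amber_cup, white_mug, salt_mill, egg_cup, bowl, gift_box, milk_jug from where it was at the start of the episode above 0.03 m or angle between any of amber_cup, white_mug, salt_mill, egg_cup, bowl, gift_box, milk_jug's own z axis and vertical above 0.5 rad).
It also fails if it takes over 45 s, if anything falls off the work surface, if the arm or the gripper's body presses on something with over 40 N, if the wrist force passes 120 N, or if a joint passes its speed limit or range.

## Working session

There is one attempt and no reset: what is moved stays moved. The work goes in short steps, Python scripts to look and compute and a tool call to move; the robot and the scene stay as the last step left them, time stands still between calls to the robot, and variables do not carry over. Pictures are saved under pics/ and viewed, about 8 in all and at most 12, crops included, and the job is handed in when it is done.

Besides the shell and the picture viewer there is one more tool, called after "Emit:" by a JSON object that holds its "method" and its "body". apply_moves: Moves the arm, as the interface text tells. Its arguments: {"type":"object","properties":{"motion":{"type":"array"},"grip":{"type":"number"}},"required":["motion"]}

```bash
mkdir -p pics
cat > h.py <<'E'
from cell import env
import numpy as np, cv2
def shot(n,f):
    im,d=env.grab_frame(n); cv2.imwrite(f'pics/{f}.png',im); np.save(f'pics/{f}.npy',d); return im,d
def ray(n,u,v,z):
    c=env.camera_info(n);T=np.array(c['world_from_camera'])
    r=T[:3,:3]@np.array([(u-c['cx'])/c['fx'],(v-c['cy'])/c['fy'],1]);o=T[:3,3]
    return o+r*(z-o[2])/r[2]
def cloud(n,d):
    c=env.camera_info(n);T=np.array(c['world_from_camera'])
    v,u=np.mgrid[:d.shape[0],:d.shape[1]]
    p=np.stack([(u-c['cx'])/c['fx']*d,(v-c['cy'])/c['fy']*d,d],-1)
    return p@T[:3,:3].T+T[:3,3]
E
python3 - <<'E'
from h import *
print(env.sense())
a,_=shot('top','top0');b,_=shot('scene','sc0')
for n in('top','scene'):
    print(env.camera_info(n))
E
```

```text
{'clock': 0.0, 'qpos': array([ 1.06768631e+00,  2.63540233e-01, -4.89306041e-02,  1.25941643e+00,
        6.09250110e-07,  1.41549619e+00]), 'dq': array([ 1.29639343e-04, -1.67565604e-04,  2.81756464e-04, -1.18539231e-03,
       -6.76628501e-05, -7.68345611e-04]), 'joint_torque': array([-5.26248972e-03, -6.37611938e+01,  3.84564614e+01,  1.35349768e-02,
       -3.58415909e-04, -3.31928831e-07]), 'ee_pos': array([0.1788066 , 0.4933094 , 0.22411846]), 'ee_rot': array([ 0.57914279,  0.40559704, -0.40628975, -0.57880334]), 'contact_force': array([ 1.0468152 , -0.37936974,  0.25965148]), 'torque': array([-0.03975823,  0.02181504, -0.01804731]), 'finger_gap': 0.08536922832114133}
{'fx': 412.8825411812341, 'fy': 412.8825411812341, 'cx': 277.3046889687201, 'cy': 203.40462101714843, 'world_from_camera': array([[ 0.01416045, -0.99782277,  0.06441426,  0.51602739],
       [-0.99964014, -0.01265951,  0.0236501 , -0.05592193],
       [-0.02278316, -0.06472597, -0.99764296,  0.96455318],
       [ 0.        ,  0.        ,  0.        ,  1.        ]])}
{'fx': 430.23070581096493, 'fy': 430.23070581096493, 'cx': 276.5402226376925, 'cy': 216.9476568058526, 'world_from_camera': array([[-0.06961389,  0.64918688, -0.75743666,  1.31315128],
       [ 0.99753984,  0.05158562, -0.04746789, -0.01921776],
       [ 0.0082573 , -0.75887767, -0.65118085,  0.76360924],
       [ 0.        ,  0.        ,  0.        ,  1.        ]])}
```

View pics/top0.png

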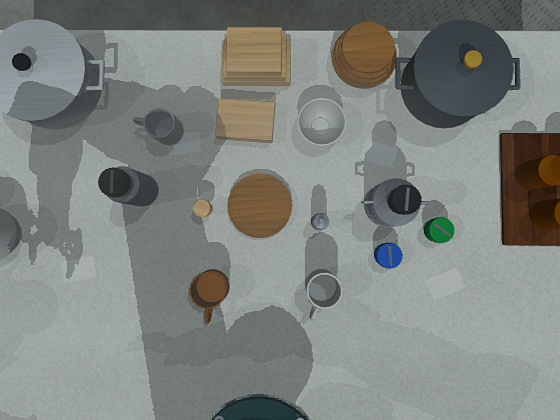

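View pics/sc0.png

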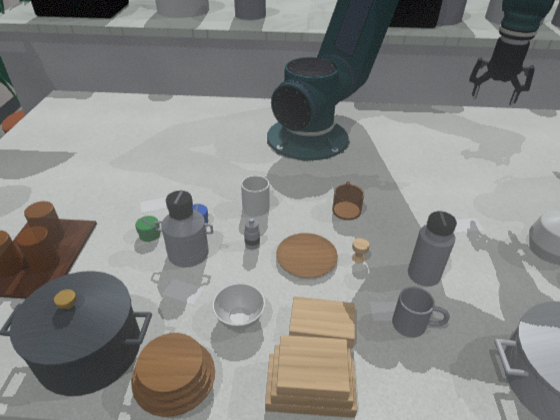

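Run:
```python
from h import *
from scipy.spatial.transform import Rotation as R
print(R.from_quat(env.sense()['ee_rot']).as_matrix().round(3), env.tip_extent)
```

```text
[[ 0.341 -0.    -0.94 ]
 [ 0.94  -0.001  0.341]
 [-0.001 -1.     0.   ]] 0.025
```

Candidates for the cap, by top-view pixel:
- Black cap on the shouldered can with loops, (404,199)
- Black cap on the slim canister, (113,181)
- Loose blue cap (388,255) and loose green cap (439,231)
- Pot knob, (21,62)

I choose (404,199), which is black and sits on the can with shoulders and side loops. In the scene view the can is at (185,235), the canister at (432,245) and the plate at (307,255). Next I'll measure it and check with a crop.

```bash
cat >> h.py <<'E'
def capfit(n,im,d,c,r,zlo,zhi):
    P=cloud(n,d); m=(d>0)&(P[...,2]>zlo)&(P[...,2]<zhi)&(np.hypot(P[...,0]-c[0],P[...,1]-c[1])<r)
    m=m&(im.max(-1)<70)
    m=m.astype(np.uint8); cs,_=cv2.findContours(m,0,2); k=max(cs,key=cv2.contourArea)
    (u,v),rad=cv2.minEnclosingCircle(k); return (u,v),rad,P[m>0]
E
python3 - <<'E'
from h import *
im=cv2.imread('pics/top0.png');d=np.load('pics/top0.npy')
P=cloud('top',d)
for n,u,v in [('cap',404,199),('canister',113,181),('plate',260,205),('mill',320,221),('egg',202,208),('mug',324,291),('cup',210,287),('bowl',321,121),('box',246,120),('jug',163,126)]: print(n,P[v,u].round(3))
c0=P[199,404]
for zl in (.165,):
    (uv,rad,Q)=capfit('top',im,d,c0,.06,zl,.19);print(uv,rad,ray('top',*uv,.174).round(4),Q.mean(0).round(4),(Q.min(0)+Q.max(0)).round(4)/2,np.ptp(Q,axis=0).round(3),len(Q))
# plate
m=(P[...,2]>.004)&(P[...,2]<.025)&(np.hypot(P[...,0]-P[205,260,0],P[...,1]-P[205,260,1])<.085)
hsv=cv2.cvtColor(im,cv2.COLOR_BGR2HSV);m&=hsv[...,1]>80
Q=P[m];print('plate',((Q.min(0)+Q.max(0))/2).round(4),np.ptp(Q,axis=0).round(3))
# grey rib angle on the cap
cv2.imwrite('pics/crop1.png',np.hstack([cv2.resize(im[170:230,365:445],None,fx=5,fy=5,interpolation=3),cv2.resize(cv2.imread('pics/sc0.png')[185:265,145:225],(400,300),interpolation=3)]))
E
```

```text
cap [ 0.579 -0.279  0.173]
canister [0.607 0.283 0.173]
plate [0.574 0.007 0.006]
mill [ 0.537 -0.126  0.085]
egg [0.563 0.134 0.049]
mug [ 0.379 -0.143  0.009]
cup [0.383 0.119 0.006]
bowl [ 0.774 -0.133  0.005]
box [0.767 0.041 0.035]
jug [0.759 0.241 0.004]
(405.9176940917969, 199.03048706054688) 15.210455894470215 [ 0.5785 -0.2824  0.174 ] [ 0.5784 -0.2822  0.173 ] [ 0.5781  -0.28355  0.17125] [0.056 0.056 0.012] 618
plate [0.5725 0.0078 0.0113] [0.146 0.146 0.014]
```

View pics/crop1.png

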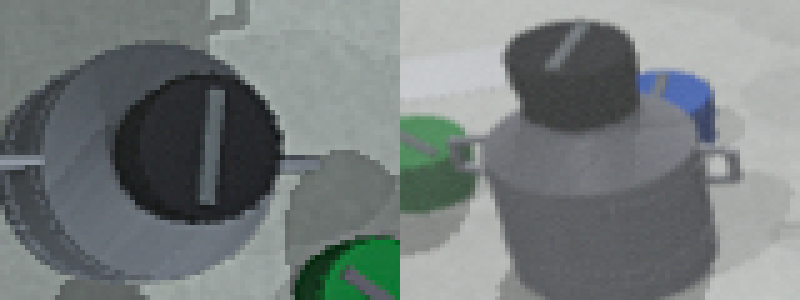

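The crop confirms the choice: a black cap on the sloping can, loops along y, and its rib nearly vertical in the image, which is along world x. The cap is at about (0.5785, -0.282). Setting out above it, keeping the present yaw.

Emit:
{"method": "apply_moves", "body": {"motion": [{"dx": -0.4, "dz": -0.43, "dy": -0.3}, {"dx": -1.0, "dz": -1.08, "dy": -0.4}, {"dx": -1.6, "dz": -1.73, "dy": -0.4}, {"dx": -2.2, "dz": -2.38, "dy": -0.4}, {"dx": -2.8, "dz": -3.03, "dy": -0.4}]}}

```text
invalid input at $.motion[0]: expected keys dx, dy, dz, twist
```

Emit:
{"method": "apply_moves", "body": {"motion": [{"dx": -0.6, "dz": -0.65}, {"dx": -1.2, "dz": -1.3}, {"dx": -1.8, "dz": -1.95}, {"dx": -2.4, "dz": -2.6}, {"dx": -3.0, "dz": -3.25}]}}

```text
invalid input at $.motion[0]: expected keys dx, dy, dz, twist
```

```bash
cat >> h.py <<'E'
def go(x,y,z):
    from scipy.spatial.transform import Rotation as R
    s=env.sense();M=R.from_quat(s['ee_rot']).as_matrix()
    e=np.array([x,y,z])-s['ee_pos']
    print('t',round(s['clock'],2),'pos',s['ee_pos'].round(4),'F',s['contact_force'].round(1),'T',s['torque'].round(2),'gap',round(s['finger_gap'],4))
    print('q',s['qpos'].round(3),'yaw',round(float(np.arctan2(M[1,0],M[0,0])),4),'down',M[:,1].round(3))
    print('units dx dy dz',(M.T@e/.06).round(3))
E
python3 -c "
from h import *
go(.5785,-.282,.25)"
```

```text
t 0.1 pos [0.1788 0.4933 0.2242] F [ 0.7 -0.5 -0.5] T [-0.01  0.04  0.03] gap 0.0854
q [ 1.068  0.263 -0.049  1.259  0.     1.416] yaw 1.223 down [-0.    -0.001 -1.   ]
units dx dy dz [ -9.878  -0.423 -10.667]
```

All four keys are required in every row.

Emit:
{"method": "apply_moves", "body": {"motion": [{"dx": -0.4, "dz": -0.43, "dy": -0.3, "twist": 0}, {"dx": -1.0, "dz": -1.08, "dy": -0.4, "twist": 0}, {"dx": -1.6, "dz": -1.73, "dy": -0.4, "twist": 0}, {"dx": -2.2, "dz": -2.38, "dy": -0.4, "twist": 0}, {"dx": -2.8, "dz": -3.03, "dy": -0.4, "twist": 0}]}}

```text
clock: 0.72
ee_pos: [0.2929, 0.2721, 0.2485]
ee_rot: [0.579, 0.406, -0.406, -0.579]
contact_force: [1.4, 0.2, 0.1]
finger_gap: 0.0858
```

Emit:
{"method": "apply_moves", "body": {"motion": [{"dx": -0.6, "dz": -0.65, "dy": 0, "twist": 0}, {"dx": -1.2, "dz": -1.3, "dy": 0, "twist": 0}, {"dx": -1.8, "dz": -1.95, "dy": 0, "twist": 0}, {"dx": -2.4, "dz": -2.6, "dy": 0, "twist": 0}, {"dx": -3.0, "dz": -3.25, "dy": 0, "twist": 0}]}}

```text
clock: 1.35
ee_pos: [0.415, 0.0362, 0.2485]
ee_rot: [-0.579, -0.406, 0.406, 0.579]
contact_force: [0.7, 1.0, 0.4]
finger_gap: 0.0856
```

```bash
python3 -c "
from h import *
go(.5785,-.282,.25)"
```

```text
t 1.35 pos [0.415  0.0362 0.2485] F [0.7 1.  0.4] T [ 0.04 -0.05  0.03] gap 0.0856
q [-0.109  0.069 -0.228  1.274  0.     0.239] yaw 1.2228 down [-0.  0. -1.]
units dx dy dz [-4.056 -0.025 -4.371]
```

Emit:
{"method": "apply_moves", "body": {"motion": [{"dx": -0.6, "dz": -0.65, "dy": 0, "twist": 0}, {"dx": -1.2, "dz": -1.3, "dy": 0, "twist": 0}, {"dx": -1.8, "dz": -1.95, "dy": 0, "twist": 0}, {"dx": -2.4, "dz": -2.6, "dy": 0, "twist": 0}, {"dx": -3.0, "dz": -3.25, "dy": 0, "twist": 0}]}}

```text
clock: 1.98
ee_pos: [0.537, -0.1994, 0.2483]
ee_rot: [-0.579, -0.406, 0.406, 0.579]
contact_force: [1.4, 0.2, -0.3]
finger_gap: 0.0856
```

Emit:
{"method": "apply_moves", "body": {"motion": [{"dx": -0.5, "dz": -0.54, "dy": 0, "twist": 0}, {"dx": -0.9, "dz": -0.97, "dy": 0, "twist": 0}, {"dx": -1.05, "dz": -1.12, "dy": 0, "twist": 0}, {"dx": -1.05, "dz": -1.12, "dy": 0, "twist": 0}]}}

```text
clock: 2.48
ee_pos: [0.5781, -0.2799, 0.248]
ee_rot: [-0.579, -0.406, 0.406, 0.579]
contact_force: [0.2, 0.3, 0.0]
finger_gap: 0.0855
```

Run:
```python
from h import *
go(.5785,-.282,.164)
a,d=shot('scene','sc1'); b,_=shot('top','top1')
cv2.imwrite('pics/crop2.png',np.hstack([cv2.resize(a[130:270,110:270],(400,350),interpolation=3),cv2.resize(b[140:260,330:467],(400,350),interpolation=3)]))
# cap edges in scene view: dark, midpoint in columns, at grip height
a0=cv2.imread('pics/sc0.png');d0=np.load('pics/sc0.npy')
P=cloud('scene',d0);m=(d0>0)&(P[...,2]>.152)&(P[...,2]<.172)&(np.hypot(P[...,0]-.5785,P[...,1]+.282)<.045)
Q=P[m];print('scene cap',((Q.min(0)+Q.max(0))/2).round(4),Q.min(0).round(4),Q.max(0).round(4))
```

```text
t 2.48 pos [ 0.5781 -0.2799  0.248 ] F [0.2 0.3 0. ] T [ 0.01  0.01 -0.03] gap 0.0855
q [-0.578  0.472  0.341  1.441  0.    -0.229] yaw 1.2225 down [-0.001  0.001 -1.   ]
units dx dy dz [-0.032  1.401 -0.019]
scene cap [ 0.5911 -0.2824  0.1621] [ 0.5727 -0.3096  0.1523] [ 0.6094 -0.2553  0.172 ]
```

View pics/crop2.png

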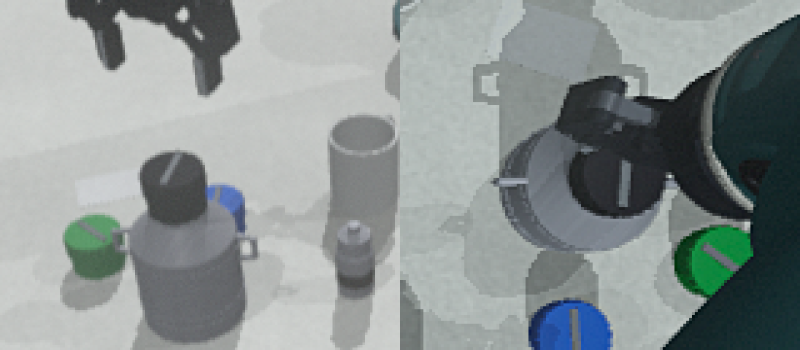

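Run:
```python
from h import *
print(ray('scene',110+160*.4,130+78*.4,.223).round(3))
d=np.load('pics/sc1.npy');P=cloud('scene',d)
m=(d>0)&(P[...,2]>.19)&(P[...,2]<.26)&(np.hypot(P[...,0]-.578,P[...,1]+.28)<.12)
Q=P[m];print(Q.min(0).round(3),Q.max(0).round(3))
for z in np.arange(.20,.26,.01):
    q=Q[abs(Q[:,2]-z)<.005]
    if len(q):print(round(z,2),len(q),q.min(0).round(3),q.max(0).round(3))
```

```text
[ 0.509 -0.304  0.223]Traceback (most recent call last):
  File "<stdin>", line 5, in <module>
    return umr_minimum(a, axis, None, out, keepdims, initial, where)
ValueError: zero-size array to reduction operation minimum which has no identity
```

Run:
```python
from h import *
d=np.load('pics/sc1.npy');P=cloud('scene',d)
for u,v in [(110+115*.4,130+50*.4),(110+205*.4,130+80*.4),(110+208*.4,130+50*.4),(174,134)]:
    print(u,v,P[int(v),int(u)].round(3))
d=np.load('pics/top1.npy')
P=cloud('top',d)
m=(d>0)&(P[...,2]>.19)&(P[...,2]<.40)&(np.hypot(P[...,0]-.578,P[...,1]+.28)<.15)
Q=P[m]
for z in np.arange(.20,.40,.02):
    q=Q[abs(Q[:,2]-z)<.01]
    if len(q):print(round(z,2),len(q),q.min(0).round(3),q.max(0).round(3))
```

```text
156.0 150.0 [ 0.564 -0.318  0.285]
192.0 162.0 [ 0.6   -0.235  0.284]
193.2 150.0 [ 0.602 -0.229  0.314]
174 134 [ 0.601 -0.262  0.347]
0.26 1 [ 0.588 -0.23   0.269] [ 0.588 -0.23   0.269]
0.28 18 [ 0.582 -0.235  0.273] [ 0.59  -0.224  0.29 ]
0.3 9 [ 0.582 -0.234  0.29 ] [ 0.59  -0.224  0.307]
0.32 123 [ 0.571 -0.247  0.312] [ 0.614 -0.205  0.33 ]
0.34 229 [ 0.565 -0.258  0.33 ] [ 0.613 -0.206  0.35 ]
0.36 268 [ 0.566 -0.253  0.35 ] [ 0.612 -0.209  0.37 ]
0.38 224 [ 0.54  -0.275  0.37 ] [ 0.611 -0.212  0.39 ]
```

Run:
```python
from h import *
d=np.load('pics/sc1.npy');P=cloud('scene',d);im=cv2.imread('pics/sc1.png')
for v in range(156,172,2): print(v,P[v,190:196:2].round(3).tolist(), im[v,192], d[v,192])
for v in range(146,160,2): print(v,P[v,154:158:2].round(3).tolist())
print(env.sense()['ee_pos'])
```

```text
156 [[0.604, -0.236, 0.301], [0.6, -0.233, 0.298], [0.603, -0.228, 0.3]] [73 74 73] 0.8533954
158 [[0.605, -0.236, 0.297], [0.599, -0.234, 0.293], [0.603, -0.229, 0.296]] [80 80 79] 0.8570733
160 [[0.604, -0.237, 0.291], [0.601, -0.234, 0.29], [0.603, -0.229, 0.291]] [77 77 76] 0.8580248
162 [[0.604, -0.238, 0.286], [0.6, -0.235, 0.284], [0.601, -0.231, 0.285]] [89 88 84] 0.8625401
164 [[0.601, -0.239, 0.28], [0.602, -0.235, 0.281], [0.602, -0.231, 0.281]] [96 96 92] 0.86303705
166 [[0.602, -0.24, 0.276], [0.603, -0.235, 0.276], [0.597, -0.233, 0.272]] [104 101  98] 0.865521
168 [[0.217, -0.36, 0.004], [0.215, -0.354, 0.003], [0.215, -0.348, 0.003]] [147 147 144] 1.3435972
170 [[0.225, -0.358, 0.002], [0.226, -0.352, 0.003], [0.222, -0.347, 0.0]] [204 207 204] 1.3348098
146 [[0.566, -0.32, 0.296], [0.56, -0.318, 0.293]]
148 [[0.566, -0.321, 0.292], [0.561, -0.319, 0.288]]
150 [[0.568, -0.321, 0.288], [0.564, -0.318, 0.285]]
152 [[0.57, -0.321, 0.284], [0.561, -0.32, 0.279]]
154 [[0.572, -0.321, 0.281], [0.566, -0.319, 0.277]]
156 [[0.571, -0.322, 0.275], [0.567, -0.32, 0.273]]
158 [[0.167, -0.489, 0.002], [0.167, -0.482, 0.002]]
[ 0.57791893 -0.27885838  0.24876908]
```

Run:
```python
from h import *
d=np.load('pics/sc0.npy');P=cloud('scene',d)
m=(d>0)&(np.hypot(P[...,0]-.179,P[...,1]-.494)<.09)&(P[...,2]>.12)
Q=P[m];print(len(Q))
for z in np.arange(.16,.36,.01):
    q=Q[abs(Q[:,2]-z)<.005]
    if len(q):print(round(z,2),len(q),q.min(0).round(3),q.max(0).round(3))
```

```text
3777
0.25 23 [0.168 0.444 0.248] [0.205 0.543 0.255]
0.26 39 [0.164 0.439 0.255] [0.208 0.545 0.265]
0.27 46 [0.163 0.439 0.266] [0.209 0.545 0.275]
0.28 46 [0.162 0.439 0.275] [0.207 0.547 0.285]
0.29 62 [0.162 0.424 0.285] [0.214 0.559 0.294]
0.3 136 [0.145 0.421 0.295] [0.215 0.56  0.305]
0.31 178 [0.143 0.421 0.305] [0.217 0.559 0.315]
0.32 159 [0.144 0.424 0.315] [0.216 0.56  0.325]
0.33 171 [0.147 0.425 0.325] [0.215 0.556 0.335]
0.34 254 [0.149 0.426 0.335] [0.214 0.555 0.345]
0.35 212 [0.141 0.426 0.345] [0.212 0.558 0.354]
```

Emit:
{"method": "apply_moves", "body": {"motion": [{"dx": 0, "dz": 0, "dy": 0.4, "twist": 0}, {"dx": -0.03, "dz": -0.02, "dy": 0.8, "twist": 0}, {"dx": -0.03, "dz": -0.02, "dy": 0.8, "twist": 0}]}}

```text
clock: 2.95
ee_pos: [0.5778, -0.2805, 0.1999]
ee_rot: [-0.578, -0.406, 0.406, 0.58]
contact_force: [-0.1, 0.1, 0.3]
finger_gap: 0.0853
```

Run:
```python
from h import *
go(.5785,-.282,.164)
a,d=shot('scene','sc2')
cv2.imwrite('pics/crop3.png',cv2.resize(a[130:270,110:270],(640,560),interpolation=3))
P=cloud('scene',d)
m=(d>0)&(np.hypot(P[...,0]-.58,P[...,1]+.28)<.09)&(P[...,2]>.18)
Q=P[m];print(len(Q))
for z in np.arange(.18,.30,.01):
    q=Q[abs(Q[:,2]-z)<.005]
    if len(q):print(round(z,2),len(q),q.min(0).round(3),q.max(0).round(3))
```

```text
t 2.95 pos [ 0.5778 -0.2805  0.1999] F [-0.1  0.1  0.3] T [-0.03 -0.03 -0.02] gap 0.0853
q [-0.579  0.478  0.223  1.317  0.    -0.232] yaw 1.2238 down [-0.002  0.001 -1.   ]
units dx dy dz [-0.02   0.598 -0.02 ]
10521
0.22 10 [ 0.558 -0.321  0.222] [ 0.6   -0.232  0.225]
0.23 69 [ 0.551 -0.334  0.225] [ 0.604 -0.225  0.235]
0.24 81 [ 0.553 -0.335  0.235] [ 0.606 -0.225  0.245]
0.25 89 [ 0.551 -0.335  0.245] [ 0.605 -0.224  0.255]
0.26 70 [ 0.552 -0.336  0.255] [ 0.606 -0.226  0.265]
0.27 135 [ 0.545 -0.353  0.265] [ 0.615 -0.207  0.275]
0.28 210 [ 0.544 -0.352  0.275] [ 0.614 -0.207  0.285]
0.29 252 [ 0.545 -0.352  0.285] [ 0.613 -0.208  0.295]
```

View pics/crop3.png

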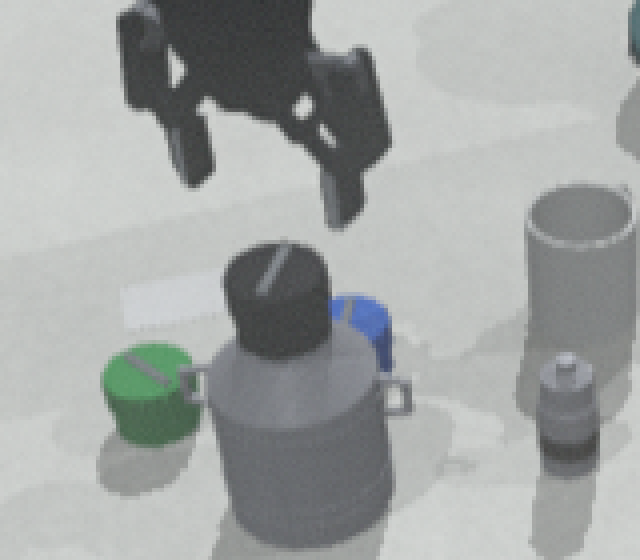

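The picture shows the tips at crop (190,180) and (340,225), well above the cap top at (277,265). Both cameras put the open tips about 23 mm above the reported TCP height rather than below it, so I'll trust the cameras and go down in steps, checking each time.

Emit:
{"method": "apply_moves", "body": {"motion": [{"dx": -0.02, "dz": -0.02, "dy": 0.3, "twist": 0}, {"dx": -0.02, "dz": -0.02, "dy": 0.6, "twist": 0}, {"dx": -0.02, "dz": -0.02, "dy": 0.6, "twist": 0}]}}

```text
clock: 3.38
ee_pos: [0.5793, -0.2829, 0.165]
ee_rot: [-0.579, -0.406, 0.406, 0.579]
contact_force: [-0.0, -0.5, 0.8]
finger_gap: 0.0853
```

```bash
cat > tips.py <<'E'
from h import *
import sys
go(.5785,-.282,.130)
a,d=shot('scene',sys.argv[1])
P=cloud('scene',d)
rr=np.hypot(P[...,0]-.58,P[...,1]+.28)
m=(d>0)&(rr<.09)&(rr>.033)&(P[...,2]>.132)
Q=P[m]
for z in np.arange(.13,.24,.01):
    q=Q[abs(Q[:,2]-z)<.005]
    for s in (q[q[:,1]<-.28],q[q[:,1]>-.28]):
        if len(s)>2:print(round(z,2),len(s),s.min(0).round(3),s.max(0).round(3))
E
python3 tips.py sc3
```

```text
t 3.38 pos [ 0.5793 -0.2829  0.165 ] F [-0.  -0.5  0.8] T [-0.03 -0.02 -0.01] gap 0.0853
q [-0.581  0.491  0.151  1.23   0.    -0.233] yaw 1.2233 down [-0.  0. -1.]
units dx dy dz [0.01  0.584 0.017]
0.19 20 [ 0.556 -0.337  0.189] [ 0.574 -0.319  0.195]
0.19 14 [ 0.596 -0.245  0.186] [ 0.606 -0.235  0.195]
0.2 36 [ 0.553 -0.337  0.196] [ 0.575 -0.317  0.205]
0.2 31 [ 0.589 -0.245  0.196] [ 0.609 -0.227  0.205]
0.21 43 [ 0.553 -0.337  0.205] [ 0.574 -0.318  0.215]
0.21 41 [ 0.589 -0.246  0.205] [ 0.609 -0.227  0.214]
0.22 41 [ 0.552 -0.337  0.215] [ 0.574 -0.319  0.225]
0.22 33 [ 0.592 -0.244  0.215] [ 0.607 -0.228  0.225]
0.23 40 [ 0.555 -0.354  0.225] [ 0.576 -0.318  0.235]
0.23 30 [ 0.584 -0.247  0.225] [ 0.61  -0.224  0.235]
```

Emit:
{"method": "apply_moves", "body": {"motion": [{"dx": 0, "dz": 0, "dy": 0.2, "twist": 0}, {"dx": 0, "dz": 0, "dy": 0.4, "twist": 0}, {"dx": 0, "dz": 0, "dy": 0.55, "twist": 0}, {"dx": 0, "dz": 0, "dy": 0.55, "twist": 0}]}}

```text
clock: 3.92
ee_pos: [0.5791, -0.2832, 0.1307]
ee_rot: [-0.578, -0.406, 0.406, 0.579]
contact_force: [-0.3, -0.1, 0.6]
finger_gap: 0.0856
```

```bash
python3 tips.py sc4; python3 -c "
import cv2;a=cv2.imread('pics/sc4.png');cv2.imwrite('pics/crop4.png',cv2.resize(a[130:270,110:270],(640,560),interpolation=3))"
```

```text
t 3.92 pos [ 0.5791 -0.2832  0.1307] F [-0.3 -0.1  0.6] T [-0.04 -0.03 -0.05] gap 0.0856
q [-0.581  0.507  0.083  1.149  0.    -0.233] yaw 1.223 down [-0.001  0.001 -1.   ]
units dx dy dz [0.016 0.012 0.016]
0.15 7 [ 0.559 -0.326  0.152] [ 0.57  -0.322  0.155]
0.16 29 [ 0.553 -0.336  0.155] [ 0.575 -0.32   0.165]
0.16 23 [ 0.595 -0.245  0.155] [ 0.605 -0.228  0.165]
0.17 36 [ 0.554 -0.338  0.165] [ 0.574 -0.308  0.175]
0.17 30 [ 0.593 -0.245  0.165] [ 0.606 -0.227  0.174]
0.18 39 [ 0.553 -0.336  0.175] [ 0.575 -0.318  0.185]
0.18 38 [ 0.592 -0.245  0.175] [ 0.607 -0.227  0.185]
0.19 37 [ 0.552 -0.344  0.185] [ 0.575 -0.318  0.195]
0.19 22 [ 0.598 -0.246  0.185] [ 0.607 -0.23   0.195]
0.2 48 [ 0.554 -0.355  0.195] [ 0.576 -0.317  0.205]
0.2 57 [ 0.585 -0.249  0.195] [ 0.614 -0.21   0.205]
0.21 73 [ 0.544 -0.354  0.205] [ 0.584 -0.317  0.215]
0.21 98 [ 0.585 -0.257  0.205] [ 0.615 -0.209  0.215]
0.22 54 [ 0.546 -0.355  0.215] [ 0.585 -0.313  0.225]
0.22 90 [ 0.577 -0.258  0.215] [ 0.615 -0.21   0.225]
0.23 38 [ 0.548 -0.353  0.225] [ 0.585 -0.314  0.235]
0.23 61 [ 0.577 -0.258  0.225] [ 0.617 -0.212  0.235]
```

View pics/crop4.png

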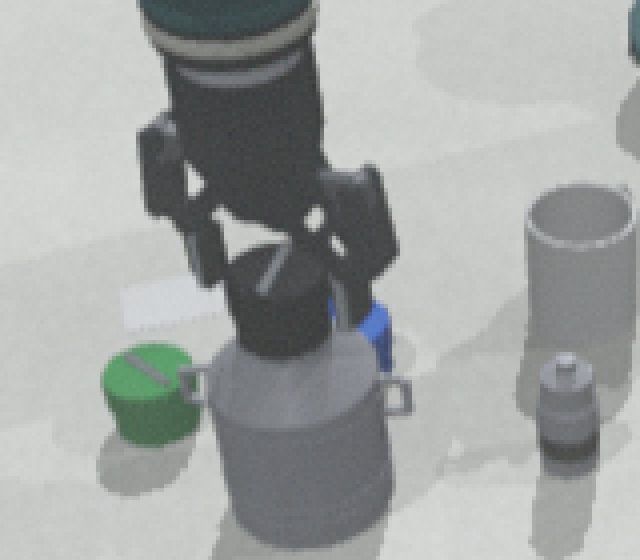

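The fingers straddle the cap: tips are at z≈0.152 and the body is clear of its top. Closing now.

Emit:
{"method": "apply_moves", "body": {"motion": [{"dx": 0, "dz": 0, "dy": 0, "twist": 0}, {"dx": 0, "dz": 0, "dy": 0, "twist": 0}, {"dx": 0, "dz": 0, "dy": 0, "twist": 0}, {"dx": 0, "dz": 0, "dy": 0, "twist": 0}, {"dx": 0, "dz": 0, "dy": 0, "twist": 0}], "grip": 50}}

```text
clock: 4.6
ee_pos: [0.5797, -0.2836, 0.1323]
ee_rot: [0.579, 0.406, -0.406, -0.579]
contact_force: [0.3, 1.6, 5.3]
finger_gap: 0.0547
```

```bash
python3 tips.py sc5 | head -9
```

```text
t 4.6 pos [ 0.5797 -0.2836  0.1323] F [0.3 1.6 5.3] T [0.19 0.2  0.01] gap 0.0547
q [-0.581  0.505  0.085  1.149  0.    -0.233] yaw 1.223 down [ 0.001 -0.001 -1.   ]
units dx dy dz [0.018 0.039 0.028]
0.15 7 [ 0.57  -0.321  0.15 ] [ 0.579 -0.315  0.155]
0.15 3 [ 0.585 -0.251  0.153] [ 0.599 -0.243  0.155]
0.16 8 [ 0.57  -0.323  0.156] [ 0.578 -0.315  0.164]
0.16 20 [ 0.584 -0.251  0.156] [ 0.599 -0.243  0.164]
0.17 10 [ 0.57  -0.323  0.165] [ 0.579 -0.314  0.173]
0.17 19 [ 0.586 -0.254  0.166] [ 0.602 -0.242  0.174]
```

Emit:
{"method": "apply_moves", "body": {"motion": [{"dx": 0, "dz": 0, "dy": 0, "twist": -0.4}, {"dx": 0, "dz": 0, "dy": 0, "twist": -0.8}, {"dx": 0, "dz": 0, "dy": 0, "twist": -1.2}, {"dx": 0, "dz": 0, "dy": 0, "twist": -1.6}]}}

```text
clock: 5.15
ee_pos: [0.5801, -0.2837, 0.1323]
ee_rot: [0.53, 0.469, -0.468, -0.529]
contact_force: [1.4, -0.6, 5.6]
finger_gap: 0.0544
```

```bash
python3 -c "
from h import *
go(.5785,-.282,.13)"
```

```text
t 5.15 pos [ 0.5801 -0.2837  0.1323] F [ 1.4 -0.6  5.6] T [ 0.05 -0.28 -0.09] gap 0.0544
q [-0.581  0.506  0.085  1.149  0.    -0.459] yaw 1.4483 down [ 0.002 -0.001 -1.   ]
units dx dy dz [0.025 0.039 0.03 ]
```

Torque is still small at 0.23 rad, so I'm carrying on the same way.

Emit:
{"method": "apply_moves", "body": {"motion": [{"dx": 0, "dz": 0, "dy": 0, "twist": -0.4}, {"dx": 0, "dz": 0, "dy": 0, "twist": -0.8}, {"dx": 0, "dz": 0, "dy": 0, "twist": -1.2}, {"dx": 0, "dz": 0, "dy": 0, "twist": -1.6}]}}

```text
clock: 5.65
ee_pos: [0.5795, -0.2844, 0.1325]
ee_rot: [-0.475, -0.524, 0.524, 0.474]
contact_force: [-6.1, -4.6, 11.0]
finger_gap: 0.0548
```

```bash
cat > rib.py <<'E'
from h import *
import sys
go(.5785,-.282,.13)
a,d=shot('scene',sys.argv[1])
P=cloud('scene',d)
m=(d>0)&(P[...,2]>.165)&(P[...,2]<.185)&(np.hypot(P[...,0]-.58,P[...,1]+.282)<.027)
q=P[m];g=a[m].mean(-1)
print('topz',np.median(q[:,2]).round(4),np.percentile(g,[5,50,90,97]))
s=q[g>(np.percentile(g,50)+25)][:,:2]
w,v=np.linalg.eigh(np.cov(s.T));print('rib n',len(s),'angle',np.arctan(v[1,1]/v[0,1]).round(3),w.round(6))
E
python3 rib.py sc6
```

```text
t 5.65 pos [ 0.5795 -0.2844  0.1325] F [-6.1 -4.6 11. ] T [-0.61  0.5  -2.63] gap 0.0548
q [-5.820e-01  5.050e-01  8.500e-02  1.149e+00 -1.000e-03 -6.800e-01] yaw 1.6692 down [ 0.001 -0.002 -1.   ]
units dx dy dz [0.042 0.042 0.013]
topz 0.1764 [ 64.33333333  74.         114.66666667 130.48333333]
rib n 48 angle 0.237 [3.50e-05 2.21e-04]
```

The torque rose to −2.6 Nm at about 0.4 rad of hand rotation, and the rib has stopped at about 0.24 rad. That is the hard stop, so this is the wrong way; I'm reversing (positive twist).

Emit:
{"method": "apply_moves", "body": {"motion": [{"dx": 0, "dz": 0, "dy": 0, "twist": 0.8}, {"dx": 0, "dz": 0, "dy": 0, "twist": 1.6}, {"dx": 0, "dz": 0, "dy": 0, "twist": 2.4}, {"dx": 0, "dz": 0, "dy": 0, "twist": 3.2}, {"dx": 0, "dz": 0, "dy": 0, "twist": 4.0}]}}

```text
clock: 6.32
ee_pos: [0.5796, -0.2837, 0.1322]
ee_rot: [0.602, 0.372, -0.372, -0.601]
contact_force: [-2.9, -0.2, 5.9]
finger_gap: 0.0546
```

```bash
python3 rib.py sc7; sed -i "s/^a,d=shot.*/a=cv2.imread('pics\/'+sys.argv[1]+'.png');d=np.load('pics\/'+sys.argv[1]+'.npy')/" rib.py; python3 rib.py sc4|tail -2
```

```text
t 6.33 pos [ 0.5796 -0.2837  0.1322] F [-2.9 -0.2  5.9] T [0.03 0.37 0.03] gap 0.0546
q [-0.581  0.506  0.085  1.149 -0.    -0.118] yaw 1.1076 down [ 0.001 -0.001 -1.   ]
units dx dy dz [0.017 0.037 0.029]
topz 0.1761 [ 66.13333333  74.33333333 111.93333333 131.56      ]
rib n 32 angle 0.046 [3.90e-05 1.48e-04]
topz 0.176 [ 64.46666667  75.         113.4        131.54666667]
rib n 46 angle 0.025 [1.80e-05 2.26e-04]
```

Emit:
{"method": "apply_moves", "body": {"motion": [{"dx": 0, "dz": 0, "dy": 0, "twist": 0.8}, {"dx": 0, "dz": 0, "dy": 0, "twist": 1.6}, {"dx": 0, "dz": 0, "dy": 0, "twist": 2.4}, {"dx": 0, "dz": 0, "dy": 0, "twist": 3.2}, {"dx": 0, "dz": 0, "dy": 0, "twist": 4.0}]}}

```text
clock: 7.0
ee_pos: [0.5796, -0.2836, 0.1322]
ee_rot: [0.681, 0.192, -0.192, -0.68]
contact_force: [-0.9, -0.1, 5.5]
finger_gap: 0.0546
```

```bash
python3 -c "
from h import *
go(.5785,-.282,.13)"
```

```text
t 7.0 pos [ 0.5796 -0.2836  0.1322] F [-0.9 -0.1  5.5] T [0.24 0.33 0.01] gap 0.0546
q [-0.581  0.505  0.085  1.149 -0.     0.44 ] yaw 0.5492 down [ 0.001 -0.    -1.   ]
units dx dy dz [-0.002  0.037  0.032]
```

0.67 rad past the start with no torque, so the cap turns freely this way. Continuing.

Emit:
{"method": "apply_moves", "body": {"motion": [{"dx": 0, "dz": 0, "dy": 0, "twist": 0.8}, {"dx": 0, "dz": 0, "dy": 0, "twist": 1.6}, {"dx": 0, "dz": 0, "dy": 0, "twist": 2.4}, {"dx": 0, "dz": 0, "dy": 0, "twist": 3.2}, {"dx": 0, "dz": 0, "dy": 0, "twist": 4.1}]}}

```text
clock: 7.62
ee_pos: [0.5798, -0.2835, 0.1323]
ee_rot: [0.707, -0.008, 0.009, -0.707]
contact_force: [-0.5, 1.4, 5.4]
finger_gap: 0.0545
```

Run:
```python
from h import *
go(.5785,-.282,.13)
a,d=shot('scene','sc8')
b,_=shot('top','top8')
cv2.imwrite('pics/crop5.png',np.hstack([cv2.resize(a[170:250,140:230],(450,400),interpolation=3),cv2.resize(b[150:230,370:440],(350,400),interpolation=3)]))
```

```text
t 7.62 pos [ 0.5798 -0.2835  0.1323] F [-0.5  1.4  5.4] T [0.19 0.1  0.11] gap 0.0545
q [-0.581  0.505  0.085  1.149  0.     1.013] yaw -0.0234 down [ 0.001 -0.    -1.   ]
units dx dy dz [-0.022  0.038  0.025]
```

View pics/crop5.png

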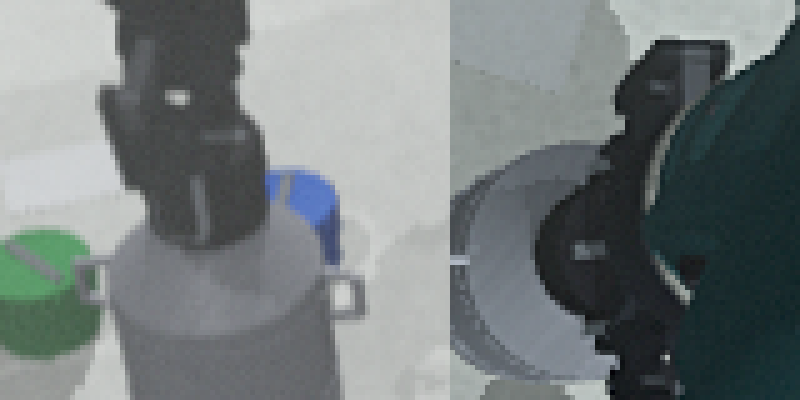

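In the top view (590,250) the rib now runs along world y, so the cap has turned about 1.4 rad. Careful first lift.

Emit:
{"method": "apply_moves", "body": {"motion": [{"dx": 0, "dz": 0, "dy": -0.03, "twist": 0}, {"dx": 0, "dz": 0, "dy": -0.06, "twist": 0}, {"dx": 0, "dz": 0, "dy": -0.09, "twist": 0}]}}

```text
clock: 8.1
ee_pos: [0.5795, -0.2835, 0.137]
ee_rot: [-0.707, 0.007, -0.007, 0.707]
contact_force: [0.3, -0.8, -0.5]
finger_gap: 0.0546
```

Emit:
{"method": "apply_moves", "body": {"motion": [{"dx": 0, "dz": 0, "dy": -0.03, "twist": 0}, {"dx": 0, "dz": 0, "dy": -0.06, "twist": 0}]}}

```text
clock: 8.35
ee_pos: [0.5795, -0.2835, 0.1407]
ee_rot: [-0.707, 0.007, -0.007, 0.707]
contact_force: [0.7, 1.2, -1.2]
finger_gap: 0.0545
```

No resistance (force is just the cap's weight): the cap is free. Raising it and going to the plate.

Emit:
{"method": "apply_moves", "body": {"motion": [{"dx": 0, "dz": 0, "dy": -0.2, "twist": 0}, {"dx": 0, "dz": 0, "dy": -0.5, "twist": 0}, {"dx": 0, "dz": 0, "dy": -0.8, "twist": 0}, {"dx": 0, "dz": 0, "dy": -1.0, "twist": 0}, {"dx": 0, "dz": 0, "dy": -1.0, "twist": 0}]}}

```text
clock: 8.98
ee_pos: [0.5799, -0.2837, 0.2015]
ee_rot: [0.707, -0.006, 0.007, -0.707]
contact_force: [0.4, -0.9, -0.9]
finger_gap: 0.0548
```

Run:
```python
from h import *
go(.5725,.0078,.200)
a,d=shot('scene','sc9')
P=cloud('scene',d)
q=P[(d>0)&(np.hypot(P[...,0]-.58,P[...,1]+.282)<.035)&(P[...,2]>.15)]
print(np.percentile(q[:,2],[1,5]))
cv2.imwrite('pics/crop6.png',cv2.resize(a[100:270,110:310],(600,510),interpolation=3))
```

```text
t 8.97 pos [ 0.5799 -0.2837  0.2015] F [ 0.4 -0.9 -0.9] T [ 0.05 -0.01 -0.03] gap 0.0548
q [-0.581  0.481  0.231  1.32   0.     1.009] yaw -0.0196 down [ 0.001 -0.001 -1.   ]
units dx dy dz [-0.218  0.022  4.855]
[0.15057693 0.15242312]
```

View pics/crop6.png

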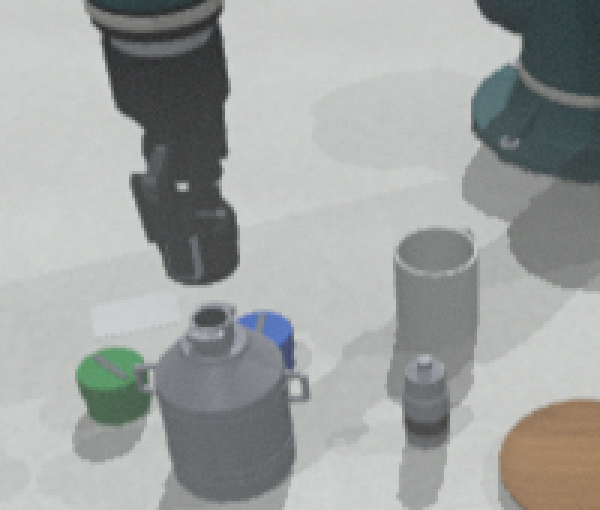

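The cap is off: the bare neck shows at crop (212,318), with the cap level in the fingers at (200,250). Carrying it to the plate.

Emit:
{"method": "apply_moves", "body": {"motion": [{"dx": 0, "dz": 0.4, "dy": 0, "twist": 0}, {"dx": -0.05, "dz": 1.1, "dy": 0, "twist": 0}, {"dx": -0.1, "dz": 1.9, "dy": 0, "twist": 0}, {"dx": -0.15, "dz": 2.7, "dy": 0, "twist": 0}, {"dx": -0.2, "dz": 3.5, "dy": 0, "twist": 0}]}}

```text
clock: 9.65
ee_pos: [0.5707, -0.0708, 0.2001]
ee_rot: [-0.707, 0.007, -0.007, 0.707]
contact_force: [0.4, 0.4, -0.7]
finger_gap: 0.0547
```

Emit:
{"method": "apply_moves", "body": {"motion": [{"dx": 0, "dz": 0.6, "dy": 0, "twist": 0}, {"dx": 0, "dz": 1.1, "dy": 0, "twist": 0}, {"dx": 0, "dz": 1.35, "dy": 0, "twist": 0}, {"dx": 0, "dz": 1.35, "dy": 0, "twist": 0}]}}

```text
clock: 10.15
ee_pos: [0.5729, 0.0085, 0.2004]
ee_rot: [0.707, -0.007, 0.006, -0.707]
contact_force: [-0.3, 0.1, -0.7]
finger_gap: 0.0548
```

```bash
python3 -c "
from h import *
go(.5725,.0078,.088)"
```

```text
t 10.15 pos [0.5729 0.0085 0.2004] F [-0.3  0.1 -0.7] T [-0.05 -0.01 -0.  ] gap 0.0548
q [-0.127  0.354  0.02   1.237 -0.     1.462] yaw -0.0183 down [-0. -0. -1.]
units dx dy dz [-0.006  1.873 -0.011]
```

Emit:
{"method": "apply_moves", "body": {"motion": [{"dx": 0, "dz": 0, "dy": 0.4, "twist": 0}, {"dx": 0, "dz": 0, "dy": 0.9, "twist": 0}, {"dx": 0, "dz": 0, "dy": 1.3, "twist": 0}, {"dx": 0, "dz": 0, "dy": 1.6, "twist": 0}, {"dx": 0, "dz": 0, "dy": 1.8, "twist": 0}]}}

```text
clock: 10.78
ee_pos: [0.5729, 0.0068, 0.0916]
ee_rot: [0.707, -0.008, 0.007, -0.707]
contact_force: [0.7, 0.7, -1.2]
finger_gap: 0.0548
```

Emit:
{"method": "apply_moves", "body": {"motion": [{"dx": 0, "dz": 0, "dy": 0, "twist": 0}, {"dx": 0, "dz": 0, "dy": 0, "twist": 0}, {"dx": 0, "dz": 0, "dy": 0, "twist": 0}]}}

```text
clock: 11.15
ee_pos: [0.5736, 0.0076, 0.0932]
ee_rot: [0.707, -0.007, 0.007, -0.707]
contact_force: [0.5, -0.7, -0.4]
finger_gap: 0.0543
```

Run:
```python
from h import *
go(.5725,.0078,.088)
a,d=shot('scene','sc10'); b,db=shot('top','top10')
P=cloud('scene',d)
q=P[(d>0)&(np.hypot(P[...,0]-.5725,P[...,1]-.0078)<.036)&(P[...,2]>.05)&(P[...,2]<.15)]
for z in np.arange(.06,.15,.01):
    s=q[abs(q[:,2]-z)<.005]
    if len(s)>3:print(round(z,2),len(s),s.min(0).round(3),s.max(0).round(3))
cv2.imwrite('pics/crop7.png',np.hstack([cv2.resize(a[120:300,210:410],(400,360),interpolation=3),cv2.resize(b[100:310,190:423],(400,360),interpolation=3)]))
```

```text
t 11.15 pos [0.5736 0.0076 0.0932] F [ 0.5 -0.7 -0.4] T [ 0.03 -0.06 -0.  ] gap 0.0543
q [-0.129  0.414 -0.187  0.969 -0.     1.462] yaw -0.0197 down [ 0.001 -0.    -1.   ]
units dx dy dz [-0.019  0.087  0.003]
0.09 6 [ 0.586 -0.013  0.092] [0.596 0.026 0.095]
0.1 49 [ 0.569 -0.018  0.096] [0.601 0.035 0.104]
0.11 53 [ 0.578 -0.016  0.105] [0.607 0.034 0.115]
0.12 51 [ 0.576 -0.019  0.116] [0.607 0.035 0.125]
0.13 66 [ 0.567 -0.02   0.125] [0.607 0.037 0.135]
0.14 114 [ 0.552 -0.017  0.135] [0.596 0.034 0.141]
```

View pics/crop7.png

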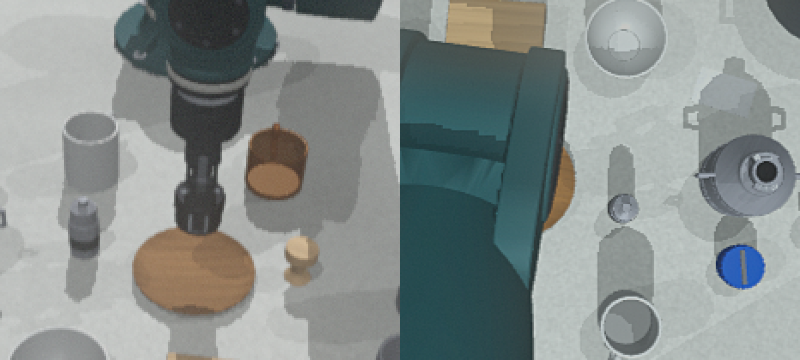

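The cap hangs level above the plate, with its lower edge at z≈0.093. That puts the grip centre about 0.116 m above the plate's face and within a few mm of its middle. The mill, mug and amber cup have not moved. Handing in.

```bash
python3 -c "
from h import *
print(env.close_job()); s=env.sense(); print(s['clock'],s['ee_pos'],s['finger_gap'])"
```

```text
the job is handed in; nothing more can be done
None
the job is handed in; nothing more can be done
```

The cap came off freely and I handed the job in with it held level over the wooden plate. No verdict was reported.

- **Turning:** Counter-clockwise seen from above met a hard stop, with wrist torque reaching −2.6 Nm and the cap's rib stopping at about 0.24 rad. I reversed and the cap turned clockwise to about 1.4 rad without resistance, so the thread is left-handed. It then lifted with no more force than its own weight.
- **Last checks:** At 11.2 s on the clock, the cap's grip centre was about 116 mm above the plate's face and within a few mm of its middle. The finger opening was steady at 54 mm. The mill, mug, amber cup and egg cup looked undisturbed in the last pictures; I did not measure the bystanders or view the far-side ones whole at the end.
- **What disagreed:** Both cameras put the open fingertips about 23 mm above the reported TCP height, although the description puts them 25 mm ahead of it. I took heights from the cameras, and the grasp came out as intended. The rib angle measured from the scene camera was rough while the fingers covered the cap, so I judged the final angle from the top view.

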